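# Clear the punch and present the heavier bushing

## Task

The punch leaning over the welding fixture's seat is in the way: stand it point down in the holder cup and let go of it. Then lift the bushing with the raised boss to feel its weight and put it back upright on the bare table top, lift the flat-topped bushing likewise, and present the heavier of the two: finish while holding it upright, centred about 20 mm above the round seat and touching nothing but the gripper, with the lighter one standing upright on the bare table top. Leave everything else where it is.

Things in the scene. Friction and masses are not known exactly. Their poses are not given: they have to be found in the camera images.
- punch: Steel centre punch, round bar 14 mm diameter, 160 mm long, 0.16 kg; the first 22 mm taper to a 6 mm foot. Origin: centre of the foot (pointed) end; z runs along it to the head. It starts on the fixture's sloping rest, leaning 40 degrees from vertical, head over the seat (towards the fixture's +x). A fork holds it about 95 mm from the foot, so that the part from 120 mm to the head is free to grasp and it lifts straight up; its centre of mass is 85 mm from the foot.
- cup: Holder cup, fixed to the table: upright aluminium tube, outside 34 mm, bore 26 mm, mouth 75 mm above the table, inner floor 10 mm above the table, on a 72 mm round flange 6 mm thick. Origin: on the table, on the tube's axis; z up.
- fixture: Fixed fit-up fixture of steel: base plate 210 x 90 x 10 mm (x from -115 to +95 mm, y +-45 mm), origin on the table; x points from the sloping rest to the seat, z up. The punch's foot pocket is at x = -85 mm; the fork, two posts 31 mm wide overall and 96 mm high, at x = -15 mm; the seat's axis at x = +45 mm, y = 0.
- seat (a point): Middle of the mouth of the round seat on the fixture (a steel ring 64 mm outside, 52 mm inside, recess 8 mm deep), on the plane of its rim, 36 mm above the table; z up.
- bushing_boss: Sealed aluminium bushing, upright cylinder 46 mm diameter, 50 mm high, with a raised round boss 18 mm across and 8 mm high on top. One of the two bushings, not always the same one, has a heavy core: they differ by at least 0.15 kg, neither is over 0.55 kg or under 0.12 kg, and the difference cannot be seen. The core inside has about 2 to 4 mm of play. Origin: centre of its underside; z up its axis.
- bushing_flat: Sealed aluminium bushing, upright cylinder 46 mm diameter, 50 mm high, with a flat top, otherwise like the other one; they swap places from start to start. Origin: centre of its underside; z up its axis.
- table: The steel table top, surface at z = 0; its dark round spots are the table's holes.
- nut: steel nut, ring 32 mm across, 13 mm high, flat on the table between fixture and cup; bystander
- washer: steel washer, 34 mm across, 5 mm thick, flat on the table between the bushings; bystander
- wrench: open-ended wrench lying beyond the bushings; bystander
- brush: brush lying on the robot's side of the bushings; bystander
- hammer: hammer lying at the far side of the table; bystander
- square: red magnetic welding square, 110 mm long, 112 mm high, standing beyond cup and fixture; bystander
- spray: spray can, 60 mm diameter, 190 mm high, standing on the far left of the cup; bystander
Things that resemble listed ones, but are neither listed nor needed, are in the scene too. There is more than one size of the cup; the one meant has the size given above.

How it is judged:
On the way, in this order (a step that is already met when the one before it is completed fails the run):
1. the punch stands upright in the holder cup, released, with both bushings still standing (horizontal distance between punch and cup below 0.013 m and height (world z) of punch below 0.02 m and angle between punch's own z axis and vertical below 0.26 rad and contact force between each of punch, bushing_boss, bushing_flat and the fingers below 0.05 N and height (world z) of each of bushing_boss, bushing_flat below 0.006 m and angle between each of bushing_boss, bushing_flat's own z axis and vertical below 0.1 rad and contact force between each of bushing_boss, bushing_flat and table above 0.6 N and linear speed of each of bushing_boss, bushing_flat below 0.02 m/s), for 0.3 s.
2. the bushing with the boss is lifted clear of the table by the gripper, the flat one standing (height (world z) of bushing_boss above 0.025 m and contact force between bushing_boss and the fingers above 2 N and height (world z) of bushing_flat below 0.006 m and angle between bushing_flat's own z axis and vertical below 0.1 rad and contact force between bushing_flat and table above 0.6 N and contact force between bushing_flat and the fingers below 0.05 N and linear speed of bushing_flat below 0.02 m/s), for 0.2 s.
3. the flat-topped bushing is lifted clear of the table by the gripper, the one with the boss standing on the table again (height (world z) of bushing_flat above 0.025 m and contact force between bushing_flat and the fingers above 2 N and height (world z) of bushing_boss below 0.006 m and angle between bushing_boss's own z axis and vertical below 0.1 rad and contact force between bushing_boss and table above 0.6 N and contact force between bushing_boss and the fingers below 0.05 N and linear speed of bushing_boss below 0.02 m/s), for 0.2 s.
At the end, for the whole second after the job is handed in: Punch down in the cup within 13 mm of its axis, under 0.26 rad of tilt, released. Heavier bushing held still, underside 5-40 mm above the seat rim, within 12 mm of its axis, tilt under 0.15 rad, touching only fingers. Other bushing upright on the table, pressing under 2.9 N (the lighter) (horizontal distance between punch and cup below 0.013 m and height (world z) of punch below 0.02 m and angle between punch's own z axis and vertical below 0.26 rad and contact force between punch and the fingers below 0.05 N and ((horizontal distance between bushing_boss and seat below 0.012 m and z of bushing_boss in the frame of seat between 0.005 and 0.04 m and angle between bushing_boss's own z axis and vertical below 0.15 rad and linear speed of each of bushing_boss, bushing_flat below 0.02 m/s and contact force between bushing_boss and the fingers above 2 N and contact force between bushing_boss and fixture below 0.05 N and contact force between bushing_boss and punch below 0.05 N and contact force between bushing_boss and table below 0.05 N and height (world z) of bushing_flat below 0.006 m and angle between bushing_flat's own z axis and vertical below 0.1 rad and contact force between bushing_flat and table between 0.6 and 2.9 N and contact force between bushing_flat and the fingers below 0.05 N) or (horizontal distance between bushing_flat and seat below 0.012 m and z of bushing_flat in the frame of seat between 0.005 and 0.04 m and angle between bushing_flat's own z axis and vertical below 0.15 rad and linear speed of each of bushing_flat, bushing_boss below 0.02 m/s and contact force between bushing_flat and the fingers above 2 N and contact force between bushing_flat and fixture below 0.05 N and contact force between bushing_flat and punch below 0.05 N and contact force between bushing_flat and table below 0.05 N and height (world z) of bushing_boss below 0.006 m and angle between bushing_boss's own z axis and vertical below 0.1 rad and contact force between bushing_boss and table between 0.6 and 2.9 N and contact force between bushing_boss and the fingers below 0.05 N))); the arm keeps its last pose, push and grip.
It fails at once if a bystander is disturbed (moved more than 25 mm) (distance of any of nut, washer, wrench, brush, hammer, square, spray from where it was at the start of the episode above 0.025 m).
It also fails if it takes over 72 s, if anything falls off the work surface, if the arm or the gripper's body presses on something with over 40 N, if the wrist force passes 120 N, or if a joint passes its speed limit or range.

## Robot

A 6-joint arm with a two-finger parallel gripper is mounted at the origin on the work surface. World frame = base frame: x ahead of the robot, y to its left, z up, the work surface at z = 0. Lengths are in m, angles in rad, forces in N, time in s.
With the tool pointing down it reaches from about 0.225 to 0.875 m from the base axis. Payload 3.4 kg.
Tool frame: the origin (TCP) lies on the centre line of the jaws, within the pads' length; the fingertips stand 11 mm ahead of it and the grasp point (between the pads) lies 8 mm behind it; z points along the fingers, y is the line along which they close (so a half turn about z gives the same grasp; the last joint's range is limited). The gripper opens to 85 mm and grips with 20 to 120 N. Pads are 22 mm wide; open, the fingers measure 114 mm over their backs; the gripper's body (76 mm by 85 mm) begins 54 mm behind the grasp point. The pads swing forward as they close: fully open they stand 13 mm farther back than shut.
Start: joints at [-1.442, 0.276, 1.505, -0, 1.361, -0.121], TCP at [0.142, -0.557, 0.242] pointing down, gripper open.
Joint ranges: [-2.89, 2.89], [-0.75, 2.08], [0.22, 2.7], [-1.18, 4.32], [0.11, 2.71], [-2.7, 2.7]. Speed limits (rad/s): [2.57, 2.57, 3.14, 3.14, 3.14, 3.14].

## Interface

Orientations are given as a unit quaternion [w, x, y, z].
In Python, from rig import manip, eyes, job gives the robot as it stands.
- The arm moves only by the tool drive_tool, never from a script. Its argument "rows" is a list of rows, each a list of 3 entries, a list of its own where there are three numbers: the turn, a rotation vector about the world's x, y, z in rad, then the shift along the world's x, y, z in cm, then the finger opening in cm, from 0 to 8.54. A call has 1 to 8 rows; each row shifts and turns the commanded pose from where the row before left it; what a row does not reach is not made up. A row lasts 1/8 s, in which the tool goes at most 62.5 mm and 10.7 degrees, less where a joint would pass 70% of its speed; a pose out of reach is approached as far as the arm can. A call is refused whole if a number of a shift passes 6.25 or a number of a turn 0.188, either way. A call with a gripper value outside its range is refused whole. The fingers move at their own pace and stop on an object; "force" is the grip in N (left out, the last holds). Time passes only in rows, so rows that do not move let the fingers close. It gives the time, the measured TCP pose, the force, the opening and the grip force at its end, in the units of the state.
- manip.get_state(): the state, without advancing time (a new reading comes with each control period).
- eyes.get_image(name): name is "scene" or "side" or "wrist"; returns the picture (480x640x3 uint8, red, green, blue); there is no depth.
- eyes.get_calibration(name): a dict with "camera_matrix" (3x3 intrinsics, pixels), "view" (4x4, takes a point from world to camera coordinates). Camera axes: x right, y up, looking along -z (the intrinsics and any distortion apply to the point x, -y, -z); pixel columns grow to the right and rows downward; lengths in m; the calibration is good to about 2 mm. A picture is of the moment at which its call begins: read the wrist's pose just before it. get_calibration takes no time and is no camera call; for the wrist camera it gives the pose at the moment of the call.
- job.sign_off(): hands the job in; it is judged then, once.
The state is a dict: "clock": time; "qpos": joint angles; "qd": joint speeds; "effort": joint torques, N m; "position": TCP position; "ee_rot": TCP orientation; "contact_force": force on the tool from outside, world axes, zero at the start; "moment": the same for the moment, N m; "width": finger opening in m; "gripper_force": force on a finger pad.
Only numpy, scipy, OpenCV 4.12 (cv2) and the standard library are available. Lean on these libraries where they do the work, as an engineer would, in place of code of your own. Each camera call takes 0.05 s, during which the arm holds its last target. There are 200 camera calls.

## Working session

There is one attempt and no reset: what is moved stays moved. The work goes in short steps, Python scripts to look and compute and a tool call to move; the robot and the scene stay as the last step left them, time stands still between calls to the robot, and variables do not carry over. Pictures are saved under pics/ and viewed, at most 10 in all, crops included, and the job is handed in when it is done.

Besides the shell and the picture viewer there is one more tool, called as name(argument=value, ...), one argument or row to a line, values as JSON. drive_tool: Moves the arm, as the interface text tells. Its arguments: {"type":"object","properties":{"rows":{"type":"array"},"force":{"type":"number"}},"required":["rows"]}

```bash
mkdir -p pics; cat > h.py <<'E'
import numpy as np, cv2
from rig import manip, eyes, job
def snap(n,f):
    c=eyes.get_calibration(n); im=eyes.get_image(n); cv2.imwrite(f'pics/{f}.png',cv2.cvtColor(im,cv2.COLOR_RGB2BGR)); return im,c
def ray(c,u,v):
    K=np.array(c['camera_matrix']);V=np.array(c['view'])
    d=np.linalg.inv(K)@[u,v,1]; d=d*[1,-1,-1]; R=V[:3,:3]
    return -R.T@V[:3,3], R.T@d
def onz(c,u,v,z):
    o,d=ray(c,u,v); return (o+d*(z-o[2])/d[2]).round(4)
def proj(c,p):
    K=np.array(c['camera_matrix']);V=np.array(c['view'])
    q=V[:3,:3]@np.array(p)+V[:3,3]; q=K@(q*[1,-1,-1]); return (q[:2]/q[2]).round(1)
def tri(c1,p1,c2,p2):
    o,d=ray(c1,*p1);q,e=ray(c2,*p2)
    s=np.linalg.lstsq(np.stack([d,-e],1),q-o,rcond=None)[0]
    a=o+d*s[0];b=q+e*s[1];return ((a+b)/2).round(4),np.linalg.norm(a-b).round(4)
E
python3 - <<'E'
from h import *
import pickle
a,ca=snap('scene','s1');b,cb=snap('side','d1')
pickle.dump((ca,cb),open('c.pkl','wb'))
for c in(ca,cb):print(ray(c,320,240), c.keys())
s=manip.get_state();print(s['clock'],s['position'],s['ee_rot'],s['width'])
E
```

```text
(array([1.32251797, 0.09088364, 1.07586342]), array([-0.60875841, -0.034045  , -0.79279611])) dict_keys(['camera_matrix', 'view'])
(array([-0.08220023,  0.79864715,  0.707975  ]), array([ 0.51786275, -0.63559991, -0.57266311])) dict_keys(['camera_matrix', 'view'])
0.1 [ 0.14205732 -0.55670262  0.24152641] [-8.23184472e-04  9.92208368e-01  1.24586825e-01 -1.86296715e-05] 0.08526932672070582
```

View pics/s1.png

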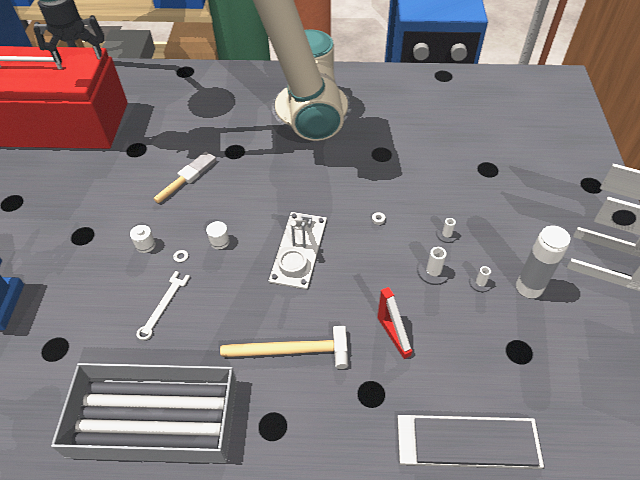

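View pics/d1.png

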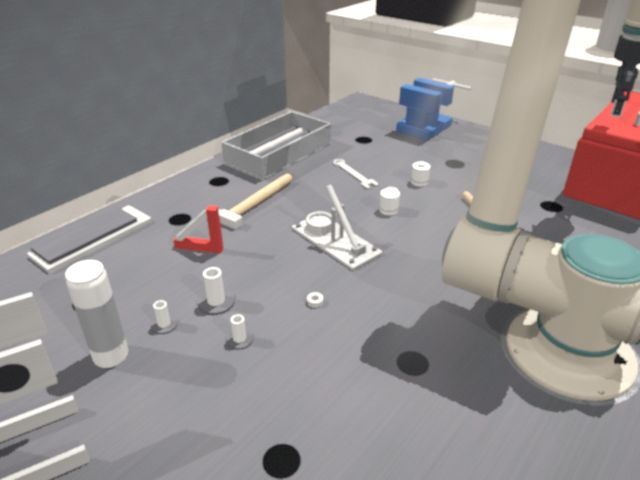

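Scene view: boss bushing about (143,238), flat one about (217,235), fixture and punch about (298,250). Three cups could be taken for the meant one: (449,228), (436,262) and (484,278); the largest is the likely one, so I check the sizes in a close crop.

```bash
python3 - <<'E'
import cv2,numpy as np
a=cv2.imread('pics/s1.png');b=cv2.imread('pics/d1.png')
def cr(i,x,y,w=100,h=75):return cv2.resize(i[y:y+h,x:x+w],(400,300),interpolation=cv2.INTER_CUBIC)
m=np.vstack([np.hstack([cr(a,250,210),cr(a,405,215)]),np.hstack([cr(b,290,180),cr(b,150,265)])])
cv2.imwrite('pics/m1.png',m)
E
```

```text
(no output)
```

View pics/m1.png

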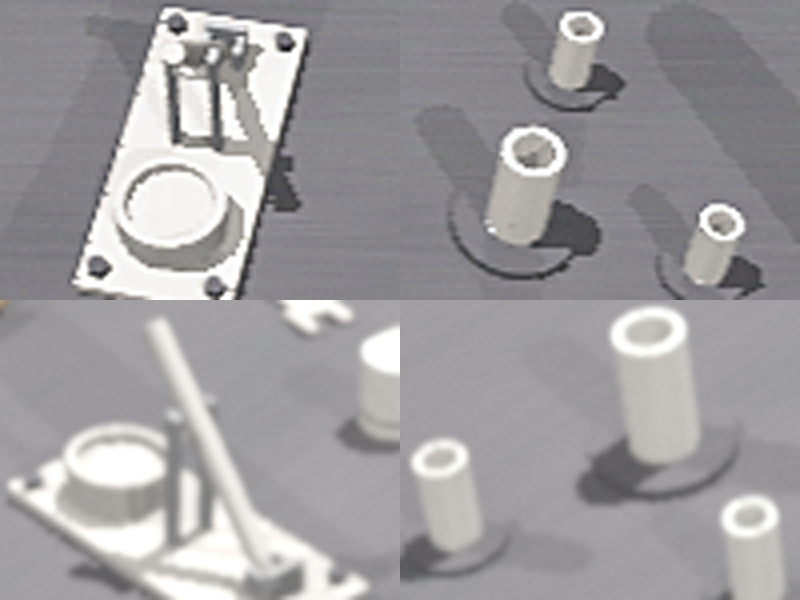

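```bash
python3 - <<'E'
from h import *
import pickle
ca,cb=pickle.load(open('c.pkl','rb'))
f=.4
S=lambda x,y,ox,oy:(x/4+ox-f,y/4+oy-f)
print('cup big',tri(ca,S(133,150,405,215),cb,S(248,32,150,265)))
l,r=onz(ca,*S(100,150,405,215),.075),onz(ca,*S(166,150,405,215),.075);print('od',np.linalg.norm(l-r),(l+r)/2)
print('cup2',tri(ca,S(181,29,405,215),cb,S(350,216,150,265)))
print('cup3',tri(ca,S(321,222,405,215),cb,S(40,158,150,265)))
print('seat',tri(ca,S(173,203,250,210),cb,S(118,160,290,180)),onz(ca,*S(173,203,250,210),.036))
print('head',tri(ca,S(174,53,250,210),cb,S(160,25,290,180)))
for p in[(163,8),(308,28),(72,283)]:print('corner',onz(ca,*S(*p,250,210),.01))
# bushings, masks: bright blobs
for n,i,c in(('scene','s1',ca),('side','d1',cb)):
    im=cv2.imread(f'pics/{i}.png');m=((im.min(2)>150)&(np.ptp(im,2)<40)).astype(np.uint8)
    k,l,st,ce=cv2.connectedComponentsWithStats(m)
    for s,e in zip(st,ce):
        if 60<s[4]<900:print(n,s,e.round(1),onz(c,*e,.027))
E
```

```text
cup big (array([0.581 , 0.3086, 0.0753]), np.float64(0.001))
od 0.03631377149236912 [0.5805  0.30825 0.075  ]
cup2 (array([0.4731, 0.3493, 0.0506]), np.float64(0.0005))
cup3 (array([0.6095, 0.4123, 0.0515]), np.float64(0.0002))
seat (array([ 0.5818, -0.0132,  0.0332]), np.float64(0.0002)) [ 0.5837 -0.0129  0.036 ]
head (array([ 0.5519, -0.0107,  0.1328]), np.float64(0.0034))
corner [ 0.4174 -0.0316  0.01  ]
corner [0.4311 0.0586 0.01  ]
corner [ 0.6221 -0.0688  0.01  ]
scene [528   0  31  65 612] [543.1  31.8] [-0.3579  0.7404  0.027 ]
scene [ 97  21  77  23 766] [144.6  28. ] [-0.3458 -0.564   0.027 ]
scene [269  41   9  20  95] [272.3  52.5] [-0.2208 -0.1321  0.027 ]
scene [  0  56  54   5 187] [25.7 57.9] [-0.1723 -0.8971  0.027 ]
scene [272  88  37  35 463] [285.3 105.4] [ 0.0339 -0.0719  0.027 ]
scene [177 154  38  26 420] [195.1 166. ] [ 0.2832 -0.2887  0.027 ]
scene [612 163  28  11  94] [625.6 167.9] [0.2597 0.8294 0.027 ]
scene [607 196  33  13 123] [623.2 202.1] [0.3788 0.7892 0.027 ]
scene [372 212  14  11  93] [378.3 216.7] [0.4424 0.1842 0.027 ]
scene [442 218  14  19 17
[... 798 characters left out ...]
7.7 465.4] [1.0184 0.3838 0.027 ]
side [538 160  16  16 119] [546.6 168.8] [ 0.2684 -0.6083  0.027 ]
side [554 170  13  13  64] [560.3 175.8] [ 0.2256 -0.5912  0.027 ]
side [517 189  37  42 814] [531.7 209.4] [ 0.22   -0.3768  0.027 ]
side [570 219  37  18 214] [583.6 229.6] [ 0.0958 -0.3655  0.027 ]
side [564 261  76  27 245] [602.9 280.4] [ 0.0083 -0.2029  0.027 ]
side [610 288  30  31 400] [629.5 306.9] [-0.053  -0.1525  0.027 ]
side [523 310  15  15 160] [530.2 317.3] [ 0.0797 -0.0081  0.027 ]
side [ 33 393  19  12  83] [ 42.3 398.2] [0.5977 0.6488 0.027 ]
side [543 414  16  23  64] [551.  423.7] [-0.0309  0.1954  0.027 ]
side [536 432  19  31 127] [545.9 445.9] [-0.0386  0.2368  0.027 ]
```

Chosen: the big cup at (436,262). Its mouth triangulates to z = 75 mm, at (0.581, 0.3085); the two others are about 51 mm high. The fixture origin comes out at about (0.538, -0.007), yaw about -9.7°. The punch head at z = 0.133 agrees with the 40° lean. Next I approach above the punch.

drive_tool(
  rows=[
    [[0, 0, -0.035], [3.3, 4.6, 0.2], 8.5],
    [[0, 0, -0.035], [3.3, 4.6, 0.2], 8.5],
    [[0, 0, -0.035], [3.3, 4.6, 0.2], 8.5],
    [[0, 0, -0.035], [3.3, 4.6, 0.2], 8.5],
    [[0, 0, -0.035], [3.3, 4.6, 0.2], 8.5],
    [[0, 0, -0.035], [3.3, 4.6, 0.2], 8.5],
    [[0, 0, -0.035], [3.3, 4.6, 0.2], 8.5],
    [[0, 0, -0.035], [3.3, 4.6, 0.2], 8.5],
  ],
)

```text
clock: 1.1
position: [0.4068, -0.1875, 0.2582]
ee_rot: [0.0, 1.0, -0.016, -0.0]
contact_force: [-0.1, -0.9, -0.6]
width: 0.0848
gripper_force: 0.0
```

drive_tool(
  rows=[
    [[0, 0, -0.035], [3.3, 4.6, 0], 8.5],
    [[0, 0, -0.035], [3.3, 4.6, 0], 8.5],
    [[0, 0, -0.035], [3.3, 4.6, 0], 8.5],
    [[0, 0, -0.035], [3.3, 4.6, 0], 8.5],
    [[0, 0, 0], [0, 0, 0], 8.5],
    [[0, 0, 0], [0, 0, 0], 8.5],
  ],
)

```text
clock: 1.85
position: [0.5375, -0.0053, 0.2577]
ee_rot: [0.0, 0.996, -0.085, -0.001]
contact_force: [-0.5, -0.6, -0.6]
width: 0.0851
gripper_force: 0.0
```

```bash
python3 - <<'E'
from h import *
import pickle
s=manip.get_state();print(s['clock'],s['position'],s['ee_rot'],s['width'],s['qpos'])
a,c=snap('wrist','w1');pickle.dump(c,open('w1.pkl','wb'))
print(ray(c,320,240)[0],c['camera_matrix'])
for p in[(.556,-.010,.1326),(.5825,-.0145,.036),(.4545,.0077,.01)]:print(proj(c,p))
E
```

```text
1.85 [ 0.53748421 -0.00529687  0.25769079] [ 3.93062973e-04  9.96422077e-01 -8.45100404e-02 -9.70793866e-04] 0.08509779074105704 [-1.38739609e-01  2.11902216e-01  1.55482814e+00 -9.07040158e-04
  1.37675859e+00  1.60145447e+00]
[ 0.6053477  -0.01661744  0.39037616] [[368.38214902   0.         322.42667458]
 [  0.         368.38214902 239.53615006]
 [  0.           0.           1.        ]]
[324.2 209.4]
[323.6 161.9]
[323.  280.1]
```

View pics/w1.png

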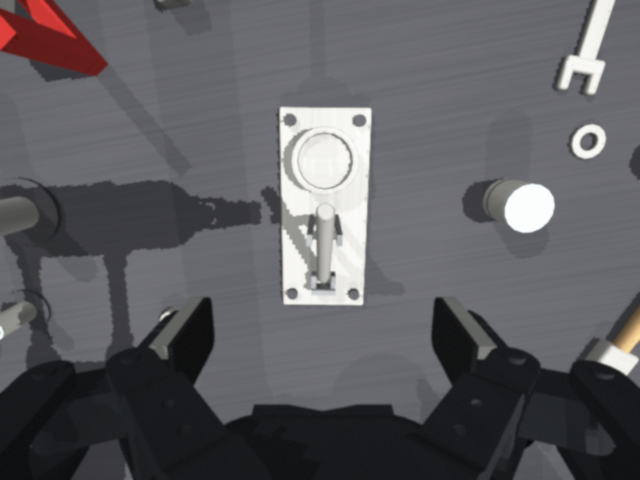

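Wrist view: punch head at (325,210), predicted (324,209); seat at (325,161), predicted (324,162); big cup at the left edge (15,215); flat bushing's top at (529,208). The estimates hold, so I descend and grasp.

drive_tool(
  rows=[
    [[0, 0, 0], [0.6, -0.3, -4], 5],
    [[0, 0, 0], [0, 0, -4], 5],
    [[0, 0, 0], [0, 0, -3], 5],
    [[0, 0, 0], [0, 0, -2.5], 5],
    [[0, 0, 0], [0, 0, -1.3], 5],
    [[0, 0, 0], [0, 0, 0], 3],
    [[0, 0, 0], [0, 0, 0], 1],
    [[0, 0, 0], [0, 0, 0], 0.8],
  ],
  force=60,
)

```text
clock: 2.9
position: [0.5447, -0.0086, 0.1114]
ee_rot: [0.0, 0.996, -0.085, 0.001]
contact_force: [-0.4, -0.4, 1.0]
width: 0.0121
gripper_force: 58.4
```

drive_tool(
  rows=[
    [[0, 0, 0], [0, 0, 0], 0.8],
    [[0, 0, 0], [0, 0, 0], 0.8],
    [[0, 0, 0], [0, 0, 0], 0.8],
  ],
)

```text
clock: 3.28
position: [0.5448, -0.0084, 0.111]
ee_rot: [0.0, 0.996, -0.085, 0.001]
contact_force: [0.1, -1.7, 4.4]
width: 0.0127
gripper_force: 58.6
```

drive_tool(
  rows=[
    [[0, 0, 0], [0, 0, 1.5], 0.8],
    [[0, 0, 0], [0, 0, 3.5], 0.8],
    [[0, 0, 0], [0, 0, 4], 0.8],
    [[0, 0, 0], [0, 0, 4], 0.8],
    [[-0.029, -0.172, 0], [0, 0, 0], 0.8],
    [[-0.029, -0.172, 0], [0, 0, 0], 0.8],
    [[-0.029, -0.172, 0], [0, 0, 0], 0.8],
    [[-0.029, -0.172, 0], [0, 0, 0], 0.8],
  ],
)

```text
clock: 4.28
position: [0.543, -0.0078, 0.2411]
ee_rot: [0.028, 0.936, -0.08, 0.343]
contact_force: [0.5, -0.5, -2.9]
width: 0.0124
gripper_force: 58.6
```

drive_tool(
  rows=[
    [[0, 0, 0.095], [0.5, 4, 0], 0.8],
    [[0, 0, 0.095], [0.5, 4, 0], 0.8],
    [[0, 0, 0.095], [0.5, 4, 0], 0.8],
    [[0, 0, 0.095], [0.5, 4, 0], 0.8],
    [[0, 0, 0.095], [0.5, 4, 0], 0.8],
    [[0, 0, 0.095], [0.5, 4, 0], 0.8],
    [[0, 0, 0.095], [0.5, 4, 0], 0.8],
    [[0, 0, 0], [0, 2, 0], 0.8],
  ],
)

```text
clock: 5.28
position: [0.5788, 0.2931, 0.2399]
ee_rot: [-0.086, 0.911, 0.23, 0.33]
contact_force: [0.9, -0.7, -2.5]
width: 0.0119
gripper_force: 58.9
```

```bash
python3 - <<'E'
from h import *
import pickle
s=manip.get_state();print(s['clock'],s['position'],s['ee_rot'],s['width'],s['qpos'])
from scipy.spatial.transform import Rotation as R
q=s['ee_rot'];print(R.from_quat([*q[1:],q[0]]).as_matrix().round(3))
a,ca=snap('scene','s2');b,cb=snap('side','d2');w,cw=snap('wrist','w2');pickle.dump(cw,open('w2.pkl','wb'))
r=lambda i,x,y,w=120,h=90:cv2.cvtColor(cv2.resize(i[y:y+h,x:x+w],(400,300),interpolation=cv2.INTER_CUBIC),cv2.COLOR_RGB2BGR)
cv2.imwrite('pics/m2.png',np.vstack([np.hstack([r(a,380,195),r(b,160,205)]),np.hstack([cv2.resize(r(w,0,0,640,480),(400,300)),r(w,220,60,200,150)])]))
E
```

```text
5.275 [0.57877704 0.29310494 0.23994084] [-0.08562726  0.91148568  0.23019591  0.32995706] 0.011915039988317543 [0.28627424 0.11639785 1.9428861  0.34215218 0.41980566 1.09679553]
[[ 0.676  0.476  0.562]
 [ 0.363 -0.879  0.308]
 [ 0.641 -0.004 -0.768]]
```

View pics/m2.png

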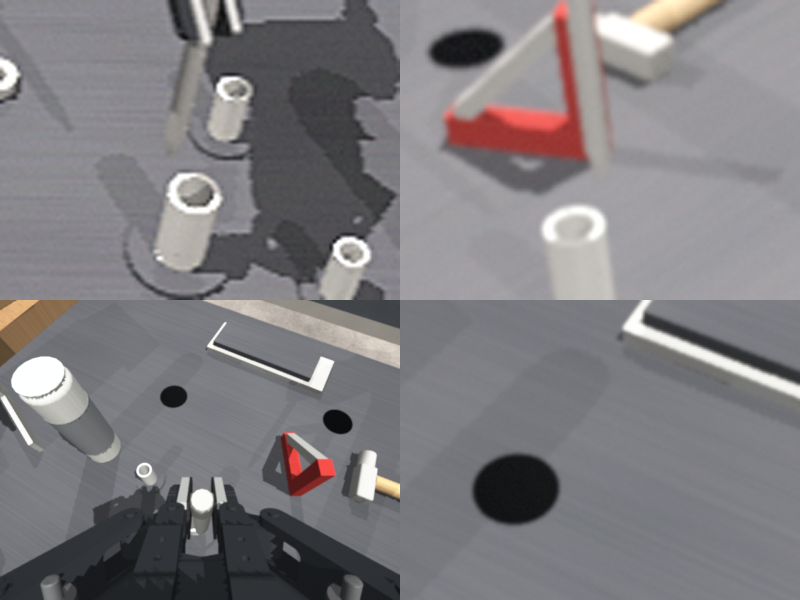

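Top left (scene) shows the punch held with its foot at about (431.6,240), short of the cup mouth. Top right (side) shows the foot at about (219,255) above and behind the cup mouth. I work out the punch axis from the two views.

```bash
python3 - <<'E'
from h import *
import pickle
ca,cb=pickle.load(open('c.pkl','rb'))
k=400/120
A=lambda x,y:(x/k+380-.35,y/k+195-.35)
B=lambda x,y:((x-400)/k+160-.35,y/k+205-.35)
f,e=tri(ca,A(172,152),cb,B(597,172));print('foot',f,e)
n1=np.cross(ray(ca,*A(172,150))[1],ray(ca,*A(189,45))[1]);n2=np.cross(ray(cb,*B(597,168))[1],ray(cb,*B(581,10))[1])
d=np.cross(n1,n2);d/=np.linalg.norm(d)*np.sign(d[2]);print('axis',d)
p=np.array([.5788,.2931,.2399])-.008*np.array([.562,.308,-.768]);print('grasp pt',p,'foot by axis',p-.142*d,'foot if vertical',p-[0,0,.142])
print('mouth',tri(ca,A(191,191),cb,B(575,225)))
# predicted images of vertical punch
for c in(ca,cb):print([proj(c,p-[0,0,h]) for h in(.142,.06)])
E
```

```text
foot [0.574  0.291  0.1074] 0.0031
axis [ 0.01947141 -0.04779823  0.99866721]
grasp pt [0.574304 0.290636 0.246044] foot by axis [0.57153906 0.29742335 0.10423326] foot if vertical [0.574304 0.290636 0.104044]
mouth (array([0.581 , 0.3069, 0.0754]), np.float64(0.0016))
[array([431.5, 241.7]), array([437.2, 217.4])]
[array([219.8, 257.2]), array([214.9, 220.5])]
```

drive_tool(
  rows=[
    [[0, 0, -0.06], [0.4, 0.8, 0], 0.8],
    [[0, 0, -0.06], [0.3, 0.8, 0], 0.8],
    [[0, 0, 0], [0, 0, -1], 0.8],
    [[0, 0, 0], [0, 0, -1], 0.8],
    [[0, 0, 0], [0, 0, 0], 0.8],
  ],
)

```text
clock: 6.05
position: [0.585, 0.3065, 0.2178]
ee_rot: [-0.064, 0.924, 0.175, 0.334]
contact_force: [0.1, -0.4, -1.9]
width: 0.0126
gripper_force: 58.9
```

```bash
python3 - <<'E'
from h import *
s=manip.get_state();print(s['clock'],s['position'],s['ee_rot'],s['width'],s['qpos'],s['contact_force'])
a,ca=snap('scene','s3');b,cb=snap('side','d3')
r=lambda i,x,y,w=120,h=90:cv2.cvtColor(cv2.resize(i[y:y+h,x:x+w],(400,300),interpolation=cv2.INTER_CUBIC),cv2.COLOR_RGB2BGR)
cv2.imwrite('pics/m3.png',np.hstack([r(a,380,195),r(b,160,205)]))
E
```

```text
6.05 [0.5849546  0.3064889  0.21784697] [-0.06422405  0.92415665  0.17484772  0.33352366] 0.012573206897974202 [ 3.77404697e-01  1.61023051e-01  1.95056199e+00 -3.55868774e-04
  3.36916151e-01  1.57452068e+00] [ 0.07904283 -0.39607457 -1.93639971]
```

View pics/m3.png

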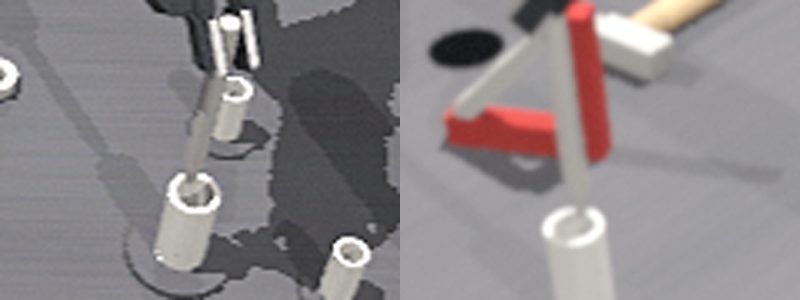

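The punch's foot stands over the middle of the mouth (scene montage about (190,190), side about (578,212)). Now it goes in.

drive_tool(
  rows=[
    [[0, 0, 0], [0, 0, -1], 0.8],
    [[0, 0, 0], [0, 0, -1], 0.8],
    [[0, 0, 0], [0, 0, -1], 0.8],
    [[0, 0, 0], [0, 0, -1], 0.8],
    [[0, 0, 0], [0, 0, -1], 0.8],
    [[0, 0, 0], [0, 0, -0.5], 0.8],
    [[0, 0, 0], [0, 0, 0], 0.8],
  ],
)

```text
clock: 7.02
position: [0.586, 0.3078, 0.1647]
ee_rot: [-0.065, 0.923, 0.175, 0.335]
contact_force: [-0.3, 0.3, -1.9]
width: 0.0126
gripper_force: 58.9
```

```bash
python3 - <<'E'
from h import *
s=manip.get_state();print(s['clock'],s['position'],s['qpos'],s['contact_force'])
E
```

```text
7.025 [0.58597639 0.30778031 0.16470016] [ 0.37897329  0.23124576  2.02715197 -0.00381728  0.18638686  1.57842744] [-0.31909114  0.32683562 -1.92937902]
```

drive_tool(
  rows=[
    [[0, 0, 0], [0, 0, -0.6], 0.8],
    [[0, 0, 0], [0, 0, -0.6], 0.8],
    [[0, 0, 0], [0, 0, 0], 0.8],
    [[0, 0, 0], [0, 0, 0], 1.8],
    [[0, 0, 0], [0, 0, 0], 3],
    [[0, 0, 0], [0, 0, 0], 4],
    [[0, 0, 0], [-0.6, -0.24, 0.8], 4],
    [[0, 0, 0], [-1.2, -0.5, 1.5], 4],
  ],
)

```text
clock: 8.02
position: [0.5678, 0.3002, 0.1764]
ee_rot: [-0.065, 0.923, 0.175, 0.335]
contact_force: [-0.2, -0.1, 0.6]
width: 0.04
gripper_force: 0.0
```

drive_tool(
  rows=[
    [[0, 0, 0], [-2.4, -1, 3], 4],
    [[0, 0, 0], [-2.4, -1, 3], 4],
    [[0, 0, 0], [-2.4, -1, 3], 4],
    [[0, 0, 0], [0, 0, 4], 6],
  ],
)

```text
clock: 8.52
position: [0.4929, 0.2693, 0.3063]
ee_rot: [-0.065, 0.924, 0.175, 0.334]
contact_force: [0.7, 0.3, -0.8]
width: 0.0569
gripper_force: 0.0
```

```bash
python3 - <<'E'
from h import *
s=manip.get_state();print(s['clock'],s['position'],s['ee_rot'],s['qpos'],s['contact_force'],s['moment'])
a,ca=snap('scene','s4');b,cb=snap('side','d4')
r=lambda i,x,y,w=120,h=90:cv2.cvtColor(cv2.resize(i[y:y+h,x:x+w],(400,300),interpolation=cv2.INTER_CUBIC),cv2.COLOR_RGB2BGR)
cv2.imwrite('pics/m4.png',np.vstack([np.hstack([r(a,380,195),r(b,160,205)]),np.hstack([r(a,110,190),r(b,360,130)])]))
E
```

```text
8.525 [0.49292861 0.26928863 0.30633787] [-0.0645353   0.92376872  0.17521379  0.33434514] [ 0.37476552 -0.08171188  1.96396625  0.00401701  0.56441239  1.56805382] [ 0.74300634  0.25561751 -0.83301493] [-0.0893201   0.25882501  0.04474649]
```

View pics/m4.png

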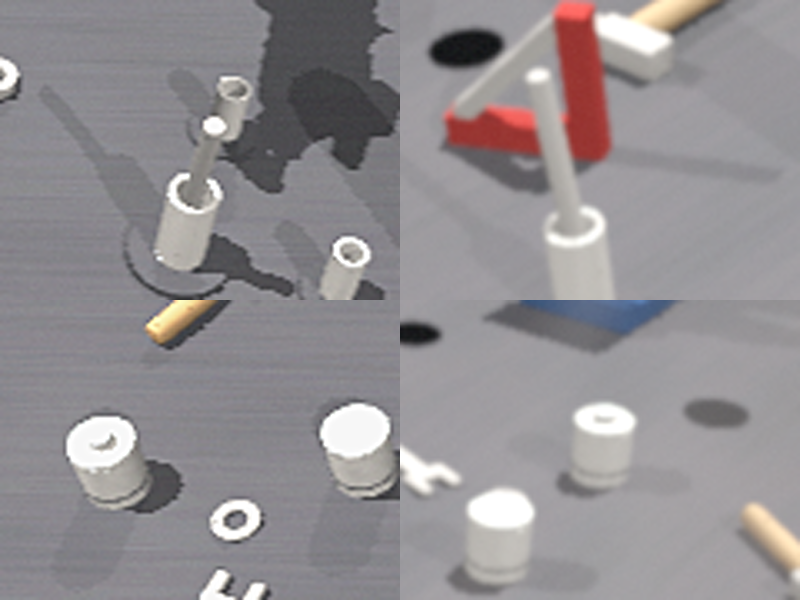

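Montage: the punch stands in the big cup, head at scene (214,127). Bushings lower left: boss about (104,438), flat about (356,432). Now the numbers.

```bash
python3 - <<'E'
from h import *
import pickle
ca,cb=pickle.load(open('c.pkl','rb'))
k=400/120
A=lambda x,y,ox,oy:(x/k+ox-.35,y/k+oy-.35)
print('head',tri(ca,A(214,126,380,195),cb,A(139,75,160,205)))
print('boss',tri(ca,A(104,436,110,100),cb,A(204,418,360,40)),onz(ca,*A(102,441,110,100),.05),onz(cb,*A(204,421,360,40),.05))
print('flat',tri(ca,A(356,432,110,100),cb,A(100,510,360,40)),onz(ca,*A(356,432,110,100),.05),onz(cb,*A(100,510,360,40),.05))
print('washer',onz(ca,*A(235,520,110,100),.005),'brush end',onz(ca,*A(155,330,110,100),.01))
E
```

```text
head (array([0.599 , 0.3044, 0.1683]), np.float64(0.0008))
boss (array([ 0.5215, -0.368 ,  0.0532]), np.float64(0.0018)) [ 0.5226 -0.3706  0.05  ] [ 0.5217 -0.3675  0.05  ]
flat (array([ 0.5088, -0.1958,  0.0494]), np.float64(0.0011)) [ 0.5098 -0.1952  0.05  ] [ 0.5082 -0.1956  0.05  ]
washer [ 0.5554 -0.281   0.005 ] brush end [ 0.3838 -0.3732  0.01  ]
```

Punch head at z = 0.168, about 18 mm off the cup's axis: leaning about 0.1 rad, fine. Both bushings have their tops at about 50 mm. Next, untilt and go above the boss bushing at (0.522, -0.3685).

drive_tool(
  rows=[
    [[-0.0264, 0.137, -0.0718], [0.3, -5.7, 0], 6],
    [[-0.0264, 0.137, -0.0718], [0.3, -5.7, 0], 8.5],
    [[-0.0264, 0.137, -0.0718], [0.3, -5.7, 0], 8.5],
    [[-0.0264, 0.137, -0.0718], [0.3, -5.7, 0], 8.5],
    [[-0.0264, 0.137, -0.0718], [0.3, -5.7, 0], 8.5],
    [[0, 0, 0], [0.3, -5.7, 0], 8.5],
    [[0, 0, 0], [0.3, -5.7, 0], 8.5],
    [[0, 0, 0], [0.3, -5.7, 0], 8.5],
  ],
)

```text
clock: 9.62
position: [0.52, -0.1873, 0.306]
ee_rot: [-0.0, 1.0, 0.0, 0.002]
contact_force: [1.7, -0.1, 0.9]
width: 0.0851
gripper_force: 0.0
```

drive_tool(
  rows=[
    [[0, 0, 0], [0.3, -5.7, 0], 8.5],
    [[0, 0, 0], [0.2, -5.7, 0], 8.5],
    [[0, 0, 0], [0, -5.7, 0], 8.5],
    [[0, 0, 0], [0, -1, -4], 8.5],
    [[0, 0, 0], [0, 0, -5], 8.5],
    [[0, 0, 0], [0, 0, -5], 8.5],
    [[0, 0, 0], [0, 0, 0], 8.5],
  ],
)

```text
clock: 10.5
position: [0.5225, -0.3644, 0.1619]
ee_rot: [-0.004, 1.0, 0.0, -0.002]
contact_force: [-0.3, -0.3, -0.3]
width: 0.0851
gripper_force: 0.0
```

```bash
cat > top.py <<'E'
from h import *
import sys
# top disc of a bushing in the wrist view: bright blob near the predicted place
def top(x,y,z):
    s=manip.get_state();c=eyes.get_calibration('wrist');im=eyes.get_image('wrist')
    print('pose',s['clock'],np.round(s['position'],4),np.round(s['ee_rot'],3))
    p=proj(c,(x,y,z));m=(im.min(2)>215).astype(np.uint8)
    k,l,st,ce=cv2.connectedComponentsWithStats(m)
    for t,e in zip(st[1:],ce[1:]):
        if t[4]>150 and np.hypot(*(e-p))<80:
            mid=(t[0]+t[2]/2-.5,t[1]+t[3]/2-.5)
            print('pred',p,'box',t,'mid->',onz(c,*mid,z),'diam',np.linalg.norm(onz(c,t[0],mid[1],z)-onz(c,t[0]+t[2],mid[1],z)).round(4))
    cv2.imwrite('pics/top.png',cv2.cvtColor(im,cv2.COLOR_RGB2BGR))
if __name__=='__main__':top(*map(float,sys.argv[1:4]))
E
python3 top.py .522 -.3685 .05
```

```text
pose 10.5 [ 0.5225 -0.3644  0.1619] [-0.004  1.     0.    -0.002]
pred [329.1 240.6] box [ 305  204   64   65 2581] mid-> [ 0.5253 -0.3736  0.05  ] diam 0.044
```

drive_tool(
  rows=[
    [[0, 0, 0], [0.15, -0.7, -3], 8.5],
    [[0, 0, 0], [0, 0, -4], 8.5],
    [[0, 0, 0], [0, 0, -3], 8.5],
    [[0, 0, 0], [0, 0, -2.5], 8.5],
    [[0, 0, 0], [0, 0, -1.2], 8.5],
    [[0, 0, 0], [0, 0, 0], 6],
    [[0, 0, 0], [0, 0, 0], 4],
    [[0, 0, 0], [0, 0, 0], 3.8],
  ],
  force=50,
)

```text
clock: 11.55
position: [0.5277, -0.3735, 0.0315]
ee_rot: [0.0, 1.0, -0.0, 0.003]
contact_force: [-0.6, 2.6, 5.1]
width: 0.0443
gripper_force: 51.9
```

drive_tool(
  rows=[
    [[0, 0, 0], [0, 0, 0], 3.8],
    [[0, 0, 0], [0, 0, 0], 3.8],
    [[0, 0, 0], [0, 0, 0], 3.8],
  ],
)

```text
clock: 11.92
position: [0.5276, -0.3735, 0.0315]
ee_rot: [0.0, 1.0, 0.0, 0.003]
contact_force: [-0.7, 3.1, 6.0]
width: 0.0445
gripper_force: 52.0
```

drive_tool(
  rows=[
    [[0, 0, 0], [0, 0, 1], 3.8],
    [[0, 0, 0], [0, 0, 2], 3.8],
    [[0, 0, 0], [0, 0, 2], 3.8],
    [[0, 0, 0], [0, 0, 1], 3.8],
    [[0, 0, 0], [0, 0, 0], 3.8],
    [[0, 0, 0], [0, 0, 0], 3.8],
    [[0, 0, 0], [0, 0, 0], 3.8],
    [[0, 0, 0], [0, 0, 0], 3.8],
  ],
)

```text
clock: 12.92
position: [0.5264, -0.3734, 0.0886]
ee_rot: [-0.001, 1.0, 0.0, 0.002]
contact_force: [-0.4, -0.1, -5.4]
width: 0.0446
gripper_force: 52.0
```

drive_tool(
  rows=[
    [[0, 0, 0], [0, 0, 0], 3.8],
    [[0, 0, 0], [0, 0, 0], 3.8],
  ],
)

```text
clock: 13.18
position: [0.5266, -0.3736, 0.0892]
ee_rot: [-0.0, 1.0, 0.0, 0.002]
contact_force: [0.4, -1.0, -4.4]
width: 0.0446
gripper_force: 52.0
```

drive_tool(
  rows=[
    [[0, 0, 0], [0, 0, 0], 3.8],
    [[0, 0, 0], [0, 0, 0], 3.8],
  ],
)

```text
clock: 13.42
position: [0.5266, -0.3736, 0.0893]
ee_rot: [-0.0, 1.0, 0.0, 0.002]
contact_force: [0.3, 0.4, -4.6]
width: 0.0448
gripper_force: 52.0
```

```bash
python3 - <<'E'
from h import *
s=manip.get_state();print(s['clock'],s['contact_force'],s['moment'],s['effort'],s['qpos'])
E
```

```text
13.425 [ 0.34584744  0.37247582 -4.62160541] [ 0.04324016  0.00602613 -0.03911728] [-1.73809772e-04 -5.36860621e+01 -2.28531235e+01  6.33093179e-03
 -5.76234626e-03  6.46391698e-06] [-0.72627823  0.48994596  1.56534146  0.00322342  1.08345545  0.84254584]
```

The boss bushing reads about 4.6 N, so it is probably the heavy one. Back on the table it goes.

drive_tool(
  rows=[
    [[0, 0, 0], [0, 0, -2], 3.8],
    [[0, 0, 0], [0, 0, -2], 3.8],
    [[0, 0, 0], [0, 0, -1.2], 3.8],
    [[0, 0, 0], [0, 0, -0.4], 3.8],
    [[0, 0, 0], [0, 0, -0.3], 3.8],
    [[0, 0, 0], [0, 0, -0.1], 3.8],
    [[0, 0, 0], [0, 0, 0], 3.8],
  ],
)

```text
clock: 14.3
position: [0.5268, -0.3738, 0.0315]
ee_rot: [0.0, 1.0, 0.0, 0.002]
contact_force: [-3.2, 1.6, 6.5]
width: 0.0446
gripper_force: 52.9
```

drive_tool(
  rows=[
    [[0, 0, 0], [0, 0, 0], 5],
    [[0, 0, 0], [0, 0, 0], 6.5],
    [[0, 0, 0], [0, 0, 0], 8.5],
    [[0, 0, 0], [0, 0, 0], 8.5],
    [[0, 0, 0], [0, 0, 3], 8.5],
    [[0, 0, 0], [0, 0, 5], 8.5],
    [[0, 0, 0], [0, 0, 5], 8.5],
  ],
)

```text
clock: 15.18
position: [0.5265, -0.3735, 0.1602]
ee_rot: [-0.0, 1.0, 0.0, 0.002]
contact_force: [0.2, -0.6, -0.0]
width: 0.085
gripper_force: 0.0
```

drive_tool(
  rows=[
    [[0, 0, 0], [-0.2, 5.8, 0], 8.5],
    [[0, 0, 0], [-0.3, 5.8, 0], 8.5],
    [[0, 0, 0], [-0.5, 5.8, 0], 8.5],
    [[0, 0, 0], [0, 0, 0], 8.5],
    [[0, 0, 0], [0, 0, 0], 8.5],
  ],
)

```text
clock: 15.8
position: [0.5172, -0.2001, 0.1596]
ee_rot: [0.001, 1.0, 0.001, 0.003]
contact_force: [0.5, 0.2, 0.5]
width: 0.085
gripper_force: 0.0
```

```bash
python3 top.py .509 -.1955 .05;  python3 - <<'E'
from h import *
s=manip.get_state();print(s['contact_force'])
im=eyes.get_image('scene');im2=eyes.get_image('wrist')
r=lambda i,x,y,w=120,h=90:cv2.cvtColor(cv2.resize(i[y:y+h,x:x+w],(400,300),interpolation=cv2.INTER_CUBIC),cv2.COLOR_RGB2BGR)
cv2.imwrite('pics/m5.png',np.hstack([r(im,110,190),r(im2,0,0,640,480)]))
E
```

```text
pose 15.8 [ 0.5172 -0.2001  0.1596] [0.001 1.    0.001 0.003]
pred [315.2 253.6] box [ 285  223   66   62 2348] mid-> [ 0.509  -0.1971  0.05  ] diam 0.0456
[-0.02886161 -0.6592464   0.22803178]
```

View pics/m5.png

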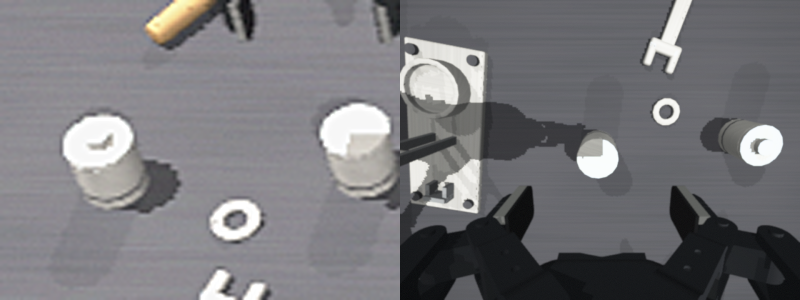

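The boss bushing stands upright again (left, about (98,160)); the flat one is under the gripper at (0.509, -0.1965). Now the flat one.

drive_tool(
  rows=[
    [[0, 0, 0], [-0.85, 0.4, -3], 8.5],
    [[0, 0, 0], [0, 0, -4], 8.5],
    [[0, 0, 0], [0, 0, -3], 8.5],
    [[0, 0, 0], [0, 0, -2], 8.5],
    [[0, 0, 0], [0, 0, -0.9], 8.5],
    [[0, 0, 0], [0, 0, 0], 6],
    [[0, 0, 0], [0, 0, 0], 4],
    [[0, 0, 0], [0, 0, 0], 3.8],
  ],
  force=50,
)

```text
clock: 16.95
position: [0.509, -0.1963, 0.0314]
ee_rot: [0.001, 1.0, 0.0, 0.003]
contact_force: [0.1, -0.4, 2.5]
width: 0.0439
gripper_force: 51.3
```

drive_tool(
  rows=[
    [[0, 0, 0], [0, 0, 0], 3.8],
    [[0, 0, 0], [0, 0, 0], 3.8],
    [[0, 0, 0], [0, 0, 1], 3.8],
    [[0, 0, 0], [0, 0, 2], 3.8],
    [[0, 0, 0], [0, 0, 2], 3.8],
    [[0, 0, 0], [0, 0, 1], 3.8],
    [[0, 0, 0], [0, 0, 0], 3.8],
    [[0, 0, 0], [0, 0, 0], 3.8],
  ],
)

```text
clock: 17.95
position: [0.5075, -0.1952, 0.0896]
ee_rot: [-0.001, 1.0, 0.0, 0.001]
contact_force: [0.3, 0.0, -1.4]
width: 0.0442
gripper_force: 51.1
```

drive_tool(
  rows=[
    [[0, 0, 0], [0, 0, 0], 3.8],
    [[0, 0, 0], [0, 0, 0], 3.8],
    [[0, 0, 0], [0, 0, 0], 3.8],
    [[0, 0, 0], [0, 0, 0], 3.8],
  ],
)

```text
clock: 18.45
position: [0.5081, -0.1956, 0.0902]
ee_rot: [-0.0, 1.0, 0.0, 0.002]
contact_force: [1.1, -0.3, -1.1]
width: 0.044
gripper_force: 51.1
```

drive_tool(
  rows=[
    [[0, 0, 0], [0, 0, 0], 3.8],
    [[0, 0, 0], [0, 0, 0], 3.8],
  ],
)

```text
clock: 18.7
position: [0.5081, -0.1956, 0.0904]
ee_rot: [-0.0, 1.0, 0.0, 0.002]
contact_force: [-0.6, -0.0, -0.9]
width: 0.0439
gripper_force: 51.1
```

The flat bushing reads about 1.1 N against 4.6 N for the boss one, so the boss bushing is the heavier. I set the flat one down and fetch the boss one.

drive_tool(
  rows=[
    [[0, 0, 0], [0, 0, -2], 3.8],
    [[0, 0, 0], [0, 0, -2], 3.8],
    [[0, 0, 0], [0, 0, -1.2], 3.8],
    [[0, 0, 0], [0, 0, -0.4], 3.8],
    [[0, 0, 0], [0, 0, -0.3], 3.8],
    [[0, 0, 0], [0, 0, -0.1], 3.8],
    [[0, 0, 0], [0, 0, 0], 3.8],
  ],
)

```text
clock: 19.58
position: [0.5086, -0.1958, 0.0314]
ee_rot: [0.0, 1.0, 0.0, 0.003]
contact_force: [-1.9, 0.4, 4.8]
width: 0.0442
gripper_force: 51.6
```

drive_tool(
  rows=[
    [[0, 0, 0], [0, 0, 0], 5],
    [[0, 0, 0], [0, 0, 0], 6.5],
    [[0, 0, 0], [0, 0, 0], 8.5],
    [[0, 0, 0], [0, 0, 0], 8.5],
    [[0, 0, 0], [0, 0, 3], 8.5],
    [[0, 0, 0], [0, 0, 5], 8.5],
    [[0, 0, 0], [0, 0, 5], 8.5],
  ],
)

```text
clock: 20.45
position: [0.5079, -0.1954, 0.1613]
ee_rot: [-0.0, 1.0, 0.0, 0.002]
contact_force: [1.7, -0.1, 1.0]
width: 0.0849
gripper_force: 0.0
```

drive_tool(
  rows=[
    [[0, 0, 0], [0.5, -5.9, 0], 8.5],
    [[0, 0, 0], [0.6, -5.9, 0], 8.5],
    [[0, 0, 0], [0.6, -5.9, 0], 8.5],
    [[0, 0, 0], [0, 0, 0], 8.5],
    [[0, 0, 0], [0, 0, 0], 8.5],
  ],
)

```text
clock: 21.08
position: [0.5246, -0.3721, 0.1597]
ee_rot: [-0.001, 1.0, -0.0, 0.001]
contact_force: [0.7, 0.9, 0.1]
width: 0.0848
gripper_force: 0.0
```

```bash
python3 top.py .5255 -.3735 .05
```

```text
pose 21.075 [ 0.5246 -0.3721  0.1597] [-0.001  1.    -0.     0.001]
pred [324.5 240.6] box [ 294  211   65   64 2306] mid-> [ 0.5241 -0.3746  0.05  ] diam 0.0444
```

drive_tool(
  rows=[
    [[0, 0, 0], [0, -0.2, -3], 8.5],
    [[0, 0, 0], [0, 0, -4], 8.5],
    [[0, 0, 0], [0, 0, -3], 8.5],
    [[0, 0, 0], [0, 0, -2], 8.5],
    [[0, 0, 0], [0, 0, -0.9], 8.5],
    [[0, 0, 0], [0, 0, 0], 6],
    [[0, 0, 0], [0, 0, 0], 4],
    [[0, 0, 0], [0, 0, 0], 3.8],
  ],
  force=60,
)

```text
clock: 22.12
position: [0.526, -0.3746, 0.033]
ee_rot: [0.0, 1.0, 0.0, 0.003]
contact_force: [0.2, 1.6, 4.3]
width: 0.0442
gripper_force: 62.2
```

drive_tool(
  rows=[
    [[0, 0, 0], [0, 0, 0], 3.8],
    [[0, 0, 0], [0, 0, 0], 3.8],
    [[0, 0, 0], [0, 0, 1], 3.8],
    [[0, 0, 0], [0, 0, 2], 3.8],
    [[0, 0, 0], [0, 0, 3], 3.8],
    [[0, 0, 0], [0, 0, 4], 3.8],
    [[0, 0, 0], [0, 0, 2], 3.8],
    [[0, 0, 0], [0, 0, 0], 3.8],
  ],
)

```text
clock: 23.12
position: [0.5256, -0.3754, 0.153]
ee_rot: [0.001, 1.0, 0.0, 0.003]
contact_force: [0.4, 0.0, -4.5]
width: 0.0443
gripper_force: 62.2
```

drive_tool(
  rows=[
    [[0, 0, -0.025], [0.8, 5.2, 0], 3.8],
    [[0, 0, -0.025], [0.8, 5.2, 0], 3.8],
    [[0, 0, -0.025], [0.8, 5.2, 0], 3.8],
    [[0, 0, -0.025], [0.8, 5.2, 0], 3.8],
    [[0, 0, -0.025], [0.8, 5.2, 0], 3.8],
    [[0, 0, -0.025], [0.8, 5.2, 0], 3.8],
    [[0, 0, 0], [0.9, 4.9, 0], 3.8],
    [[0, 0, 0], [0, 0, 0], 3.8],
  ],
)

```text
clock: 24.12
position: [0.5811, -0.0098, 0.1494]
ee_rot: [-0.001, 0.997, -0.072, 0.0]
contact_force: [-0.2, -0.6, -4.5]
width: 0.0442
gripper_force: 64.8
```

drive_tool(
  rows=[
    [[0, 0, 0], [0, 0, -1], 3.8],
    [[0, 0, 0], [0, 0, -2], 3.8],
    [[0, 0, 0], [0, 0, -2], 3.8],
    [[0, 0, 0], [0, 0, -1], 3.8],
    [[0, 0, 0], [0, 0, -0.3], 3.8],
    [[0, 0, 0], [0, 0, 0], 3.8],
    [[0, 0, 0], [0, 0, 0], 3.8],
  ],
)

```text
clock: 25.0
position: [0.5827, -0.0138, 0.089]
ee_rot: [0.0, 0.997, -0.075, 0.003]
contact_force: [-0.1, -0.1, -4.5]
width: 0.0437
gripper_force: 64.7
```

```bash
python3 - <<'E'
from h import *
s=manip.get_state();print(s['clock'],s['position'],s['ee_rot'],s['contact_force'])
a,ca=snap('scene','s6');b,cb=snap('side','d6');w,cw=snap('wrist','w6')
r=lambda i,x,y,w=100,h=75:cv2.cvtColor(cv2.resize(i[y:y+h,x:x+w],(400,300),interpolation=cv2.INTER_CUBIC),cv2.COLOR_RGB2BGR)
cv2.imwrite('pics/m6.png',np.vstack([np.hstack([r(a,250,210),r(b,280,180)]),np.hstack([r(w,0,0,640,480),r(a,110,190,400,300)])]))
for n,c,o in(('scene',ca,(250,210)),('side',cb,(280,180))):
    for p in[(.5825,-.014,.036),(.5825,-.014,.056),(.5825,-.014,.114)]:print(n,p,((proj(c,p)-o)*4+1.5))
E
```

```text
25.0 [ 0.58271877 -0.01380619  0.08904731] [ 1.01221280e-04  9.97197535e-01 -7.47615737e-02  2.78814547e-03] [-0.05430342 -0.12740924 -4.54078985]
scene (0.5825, -0.014, 0.036) [171.1 201.1]
scene (0.5825, -0.014, 0.056) [169.1 180.3]
scene (0.5825, -0.014, 0.114) [163.5 116.7]
side (0.5825, -0.014, 0.036) [157.9 154.7]
side (0.5825, -0.014, 0.056) [157.9 125.1]
side (0.5825, -0.014, 0.114) [157.9  37.1]
```

View pics/m6.png

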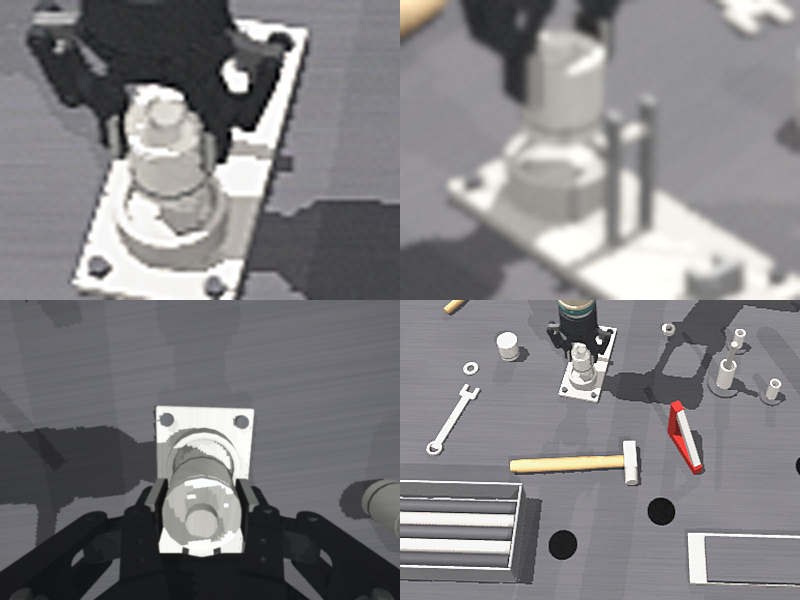

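Bottom right: everything stands in place, the punch in its cup. Top row: the bushing hangs upright over the seat, but its axis looks a few mm off (side about (566,80), expected 558). Checking with numbers.

```bash
python3 - <<'E'
from h import *
import pickle
ca,cb=pickle.load(open('c.pkl','rb'));cw=eyes.get_calibration('wrist')
A=lambda x,y:(x/4+250-.4,y/4+210-.4);B=lambda x,y:((x-400)/4+280-.4,y/4+180-.4)
z=.114
print('boss scene',onz(ca,*A(167,108),z),'wrist boss',onz(cw,203*1.6,(519-300)*1.6,z),'rim wrist',onz(cw,202.5*1.6,(512-300)*1.6,.106),'seat wrist',onz(cw,206*1.6,(460-300)*1.6,.036))
# bottom edge of bushing: intersect scene meridian plane and side meridian plane at z=.08
n=[];
for c,p,q in((ca,A(166,130),A(167,175)),(cb,B(566.5,60),B(566.5,120))):
    o,d=ray(c,*p);up=np.array([0,0,1.]);m=np.cross(d,up);n.append((m[:2],m[:2]@o[:2]))
print('axis xy',np.linalg.solve(np.array([n[0][0],n[1][0]]),[n[0][1],n[1][1]]))
E
```

```text
boss scene [ 0.5764 -0.0126  0.114 ] wrist boss [ 0.5829 -0.0145  0.114 ] rim wrist [ 0.5824 -0.0142  0.106 ] seat wrist [ 0.5901 -0.0186  0.036 ]
axis xy [ 0.57641422 -0.01420849]
```

Bushing against seat, in the same views: scene and side give -6 mm in x, the wrist about -7 mm. Move +5 mm.

drive_tool(
  rows=[
    [[0, 0, 0], [0.25, 0, 0], 3.8],
    [[0, 0, 0], [0.25, 0, 0], 3.8],
    [[0, 0, 0], [0, 0, 0], 3.8],
    [[0, 0, 0], [0, 0, 0], 3.8],
    [[0, 0, 0], [0, 0, 0], 3.8],
    [[0, 0, 0], [0, 0, 0], 3.8],
  ],
)

```text
clock: 25.9
position: [0.587, -0.0136, 0.0883]
ee_rot: [0.0, 0.997, -0.075, 0.002]
contact_force: [-0.8, 1.0, -4.2]
width: 0.0444
gripper_force: 64.7
```

```bash
python3 - <<'E'
from h import *
s=manip.get_state();print(s['clock'],s['position'],s['contact_force'],np.abs(s['qd']).max())
print(job.sign_off())
E
```

```text
25.9 [ 0.58704968 -0.01357337  0.0882988 ] [-0.80039556  0.96916076 -4.17998383] 0.0012463597223714778
the job is handed in; nothing more can be done
None
```

The job is handed in (no verdict was returned): the punch stands in the 75 mm cup, the heavier boss bushing (about 4.6 N against 1.1 N) is held upright about 20 mm above the seat, and the flat one was set back on the bare table.

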